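Wind the egg timer past its top mark and set it to five minutes

TASK

Start the square-cased kitchen timer for a five-minute egg: twist its knob clockwise until the pointer is clearly past the long top mark, then turn it back down to the five-minute mark and let go. Leave the round-cased timer as it is, and do not knock over the oil bottle.

Things in the scene. Friction and masses are not known exactly. Their poses are not given: they have to be found in the camera images.
- square_timer (a joint): Knob angle of the square timer, rad, growing clockwise seen from above. Black marks on the white dial: 0 min at 0, 5 min at 0.349 (20 deg), 10 min at 0.698, the longer, thicker top mark (15 min) at 1.047 (60 deg); end stop at 1.484. The zero mark lies along the case's +x, away from the robot give or take 35 deg. Starts from 0 to 0.8; stays where left (friction 0.06 N m, no spring).
- square_timer_grip (a point): On the knob axis of the square steel timer (100 x 100 x 50 mm, fixed), 82 mm above the counter; turns with the knob. The knob is a grey upright bar along this x, 46 mm long, 14 mm thick (y); its top is 10 mm above this point, and a disc 48 mm across is 22 mm below it. +x is the pointer end (black line and small nose). Pinch the bar across its 14 mm.
- round_timer_pointer (a point): Pointer tip of the other timer: round steel case 100 mm across, 50 mm high, fixed, with the same knob and dial (knob top 92 mm above the counter). The point is 57 mm above the counter and 32 mm from that knob's axis, along its own +x. Not to be turned.
- oil_bottle: Amber glass oil bottle, black stopper and steel spout, loose, upright, 66 mm across, 275 mm high, about 0.6 kg, left of the timers. Origin at the centre of its underside, z up along it.

How it is judged (in metres and radians):
On the way:
1. the square timer's pointer is past the top mark (beyond 64 degrees) (value of joint square_timer above 1.117 rad), for 0.1 s.
At the end, for the whole second after the job is handed in: The square timer's knob is at rest with its pointer within 11 degrees of the five-minute mark, after having been past the top mark; the round timer's pointer is within 6 mm of where it was (about 11 degrees of turn) and the oil bottle stands upright (value of joint square_timer between 0.157 and 0.541 rad and velocity of joint square_timer between -0.05 and 0.05 rad/s and distance of round_timer_pointer from where it was at the start of the episode below 0.006 m and angle between oil_bottle's own z axis and vertical below 0.3 rad); the robot touches nothing.
It fails at once if the round timer is turned (its pointer moves by more than 6 mm) (distance of round_timer_pointer from where it was at the start of the episode above 0.006 m).
It fails at once if the oil bottle is knocked over (angle between oil_bottle's own z axis and vertical above 0.5 rad).
It also fails if it takes over 35 s, if anything falls off the work surface, if the arm or the gripper's body presses on something with over 40 N, if the wrist force passes 120 N, or if a joint passes its speed limit or range.

ROBOT

A 6-joint arm with a two-finger parallel gripper is mounted at the origin on the work surface. World frame = base frame: x ahead of the robot, y to its left, z up, the work surface at z = 0. Lengths are in m, angles in degrees, forces in N, time in s.
With the tool pointing down it reaches from about 0.35 to 0.875 m from the base axis. Payload 4.2 kg.
Tool frame: the origin (TCP) lies at the very end of the fingers, on their centre line; the grasp point (between the pads) lies 19 mm behind it (r.grip_point_offset is the distance from the TCP to the grasp point, in m); z points along the fingers, y is the line along which they close (so a half turn about z gives the same grasp; the last joint's range is limited). The gripper opens to 87 mm and grips with 3 to 60 N. Pads are 19 mm wide; open, the fingers measure 117 mm over their backs; the gripper's body (75 mm by 190 mm) begins 51 mm behind the grasp point.
Start: joints at [-55.027, 22.042, 0.453, 0, -68.411, -14.817], TCP at [0.215, -0.587, 0.188] pointing down, gripper open.
Joint ranges: [-179.83, 179.83], [-69.29, 118.12], [-61.27, 80.66], [-181.25, 117.63], [-171.15, -9.14], [-177.46, 177.46]. Speed limits (degrees/s): [159.86, 159.86, 180, 180, 180, 180].

INTERFACE

Orientations are given as a 3x3 rotation matrix whose columns are the frame's x, y, z axes.
In Python, from station import r, cams gives the robot as it stands. The module is installed in compiled form; this text tells all that it offers.
- The arm moves only by the shell command python3 -m handwheel 'ROWS'. ROWS is JSON, a list that holds one entry, the list of rows, each a list of 7 numbers: the turn, a rotation vector about the tool's x, y, z in units of 6 degrees (1.0 is 6 degrees), then the shift along the tool's x, y, z in m, then the finger opening in m, from 0 to 0.087. In form: [[[ax, ay, az, x, y, z, jaw], ...]]. A call has 1 to 12 rows; each row shifts and turns the commanded pose from where the row before left it, along the tool's axes as they then stand; what a row does not reach is not made up. A row lasts 1/10 s, in which the tool goes at most 50 mm and 8.59 degrees, less where a joint would pass 70% of its speed; a pose out of reach is approached as far as the arm can. A call with a gripper value outside its range is refused whole. The fingers move at their own pace and stop on an object; the grip force is fixed at half the most. Time passes only in rows, so rows that do not move let the fingers close. It gives the time, the measured TCP pose, the force, the opening and the grip force at its end, in the units of the state.
- r.sense(): the state, without advancing time (a new reading comes with each control period).
- cams.capture(name): name is "scene" or "top" or "wrist"; returns the picture (420x560x3 uint8, red, green, blue); there is no depth.
- cams.get_calibration(name): a dict with "camera_matrix" (3x3 intrinsics, pixels), "k1" (the pictures are not rectified: a ray, as slopes to the right and down, at radius r is drawn at 1 + k1 r^2 times it, then the intrinsics apply), "rvec" (rotation vector, rad) and "tvec" (3), from world to camera coordinates, as OpenCV has them; the wrist camera has in their place "T_tool_cam" (4x4, takes a point from camera to tool coordinates, whose origin is the TCP and whose axes are the flange's). Camera axes: x right, y down, z forward; pixel columns grow to the right and rows downward; lengths in m; the calibration is good to about 2 mm. A picture is of the moment at which its call begins: read the wrist's pose just before it. get_calibration takes no time and is no camera call.
- r.finish_job(): hands the job in; it is judged then, once.
The state is a dict: "time_s": time; "joints": joint angles; "joint_velocities": joint speeds; "effort": joint torques, N m; "tcp_pos": TCP position; "ee_rot": TCP orientation; "wrist_force": force on the tool from outside, world axes, zero at the start; "moment": the same for the moment, N m; "gripper_width": opening from 0.0 (shut) to 1.0 (fully open); "gripper_force": force on a finger pad.
Only numpy, scipy, OpenCV 4.12 (cv2) and the standard library are available. Lean on these libraries where they do the work, as an engineer would, in place of code of your own. Each camera call takes 0.05 s, during which the arm holds its last target. There are 200 camera calls.

## Working session

There is one attempt and no reset: what is moved stays moved. The work goes in short steps, Python scripts to look and compute and a shell command to move; the robot and the scene stay as the last step left them, time stands still between calls to the robot, and variables do not carry over. Pictures are saved under pics/ and viewed, at most 10 in all, crops included, and the job is handed in when it is done.

```bash
mkdir -p pics; cat > h.py <<'E'
import numpy as np,cv2
from station import r,cams
def ray(name,uv,state=None):
    c=cams.get_calibration(name);K=np.array(c["camera_matrix"],float)
    k=float(np.ravel(c["k1"])[0])
    n=cv2.undistortPoints(np.array(uv,float).reshape(-1,1,2),K,np.array([k,0,0,0.])).reshape(-1,2)
    d=np.c_[n,np.ones(len(n))]
    if name=="wrist":
        T=np.array(c["T_tool_cam"]);R=np.array(state["ee_rot"]);p=np.array(state["tcp_pos"])
        return R@T[:3,3]+p,(R@T[:3,:3]@d.T).T
    R=cv2.Rodrigues(np.array(c["rvec"],float))[0];t=np.ravel(c["tvec"])
    return -R.T@t,(R.T@d.T).T
def plane(name,uv,z,state=None):
    o,d=ray(name,uv,state);return o+d*((z-o[2])/d[:,2])[:,None]
def snap(name,fn):
    s=r.sense();im=cams.capture(name);cv2.imwrite("pics/"+fn+".png",im[...,::-1]);return s,im
E
python3 - <<'E'
from h import *
a=snap("top","top0")[1];b=snap("scene","sc0")[1]
cv2.imwrite("pics/both.png",cv2.resize(np.hstack([a,b]),(800,300))[...,::-1])
s=r.sense();print(s["time_s"],np.round(s["ee_rot"],3).tolist())
print(cams.get_calibration("wrist")["T_tool_cam"])
E
```

```text
0.1 [[-0.939, -0.344, -0.001], [-0.344, 0.939, 0.002], [0.0, 0.002, -1.0]]
[[ 2.96965015e-04 -9.51481567e-01 -3.07705604e-01  8.42219571e-02]
 [ 9.99999579e-01  5.49575637e-04 -7.34293413e-04  1.16464662e-03]
 [ 8.67774151e-04 -3.07705257e-01  9.51481330e-01 -1.98187747e-01]
 [ 0.00000000e+00  0.00000000e+00  0.00000000e+00  1.00000000e+00]]
```

View pics/top0.png

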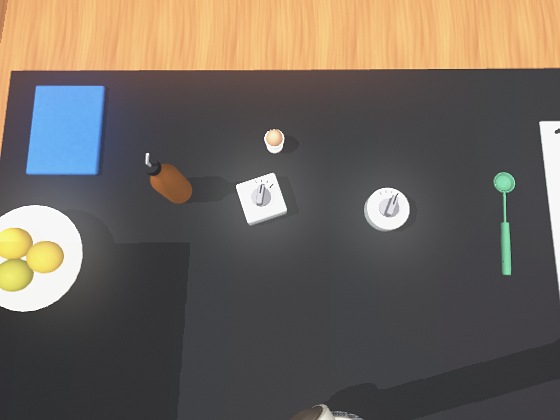

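View pics/sc0.png

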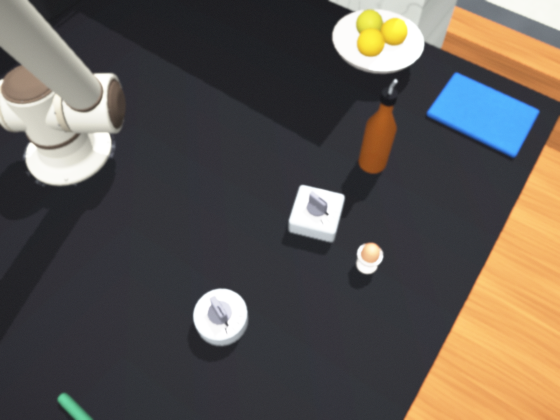

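The top view shows the square timer at about (262,198), knob pointing up-image (away from the robot). The round one is at (388,209), the bottle base near (180,192), and an egg cup at (275,140).

```bash
python3 - <<'E'
from h import *
a=cv2.imread("pics/top0.png")
m=((a.min(2)>150)).astype(np.uint8)
m=cv2.morphologyEx(m,cv2.MORPH_CLOSE,np.ones((15,15)))
for c in cv2.findContours(m,0,2)[0]:
    x,y,w,h=cv2.boundingRect(c)
    if 225<x<300 and 165<y<230 and w>30:
        q=cv2.boxPoints(cv2.minAreaRect(c));P=plane("top",q,.05);print(P.round(3).tolist(),P.mean(0).round(3))
        for i in range(2): d=P[i+1]-P[i];print(np.degrees(np.arctan2(d[1],d[0])),np.linalg.norm(d))
print(plane("top",[[263,193],[262,198]],.09)[:2].round(3), plane("top",[[392,203]],.09).round(3),plane("top",[[183,194]],.03).round(3))
o,d=ray("top",[[262,198]]);print("camera",o)
s=r.sense();print(s["tcp_pos"],s["gripper_width"])
E
```

```text
[[0.622, 0.238, 0.05], [0.655, 0.144, 0.05], [0.557, 0.112, 0.05], [0.525, 0.205, 0.05]] [0.59  0.175 0.05 ]
-70.91350180948966 0.09988365308466353
-161.75537416658904 0.10289105725462994
[[0.593 0.168 0.09 ]
 [0.582 0.17  0.09 ]] [[ 0.571 -0.123  0.09 ]] [[0.604 0.366 0.03 ]]
camera [0.39415503 0.12072673 1.01021636]
[ 0.21516087 -0.58615277  0.18687399] 1.0041352444484473
```

```bash
python3 -c "
import cv2
a=cv2.imread('pics/top0.png')[160:240,220:300];cv2.imwrite('pics/c1.png',cv2.resize(a,(560,560),interpolation=2))"
```

```text
(no output)
```

View pics/c1.png

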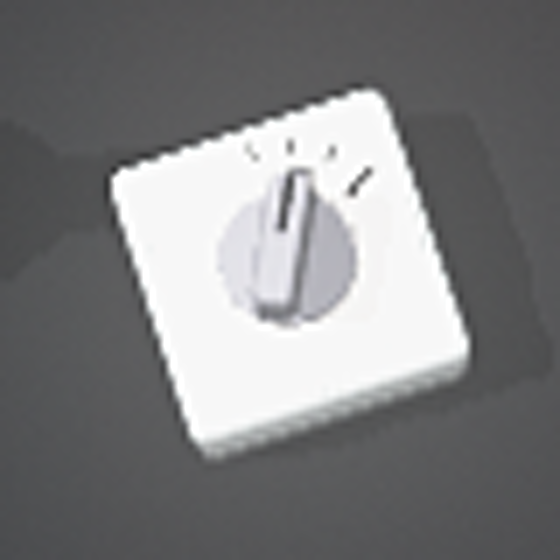

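```bash
python3 -m handwheel '[[[0,0,0,-0.015,0.015,-0.01,0.087],[0,0,0,-0.03,0.03,-0.01,0.087],[0,0,0,-0.032,0.03,0,0.087],[0,0,0,-0.032,0.03,0,0.087],[0,0,0,-0.032,0.03,0,0.087],[0,0,0,-0.032,0.03,0,0.087],[0,0,0,-0.032,0.03,0,0.087],[0,0,0,-0.032,0.03,0,0.087],[0,0,0,-0.032,0.03,0,0.087],[0,0,0,-0.032,0.03,0,0.087],[0,0,0,-0.032,0.03,0,0.087],[0,0,0,-0.032,0.03,0,0.087]]]'
python3 -m handwheel '[[[0,0,0,-0.032,0.03,0,0.087],[0,0,0,-0.032,0.03,0,0.087],[0,0,0,-0.032,0.03,0,0.087],[0,0,0,-0.032,0.03,0,0.087],[0,0,0,-0.032,0.03,0,0.087],[0,0,0,-0.032,0.028,0,0.087],[0,0,0,-0.03,0.028,0,0.087],[0,0,0,-0.026,0.02,0,0.087],[0,0,0,-0.01,0.01,0,0.087],[0,0,0,0,0,0,0.087],[0,0,0,0,0,0,0.087]]]'
python3 - <<'E'
from h import *
s,_=snap("wrist","w0");print(s["tcp_pos"],s["joints"],np.round(s["ee_rot"],3).tolist(),s["time_s"])
E
```

```text
time_s: 1.3
tcp_pos: [0.4393, -0.1352, 0.2077]
ee_rot: [[-0.939, -0.345, -0.0], [-0.345, 0.939, 0.0], [0.0, 0.0, -1.0]]
wrist_force: [0.8, 0.1, 0.1]
gripper_width: 1.001
gripper_force: 0.0
time_s: 2.4
tcp_pos: [0.5993, 0.1728, 0.2073]
ee_rot: [[-0.939, -0.344, -0.001], [-0.344, 0.939, -0.001], [0.002, -0.0, -1.0]]
wrist_force: [0.2, -0.1, -0.2]
gripper_width: 1.001
gripper_force: 0.0
[0.59934447 0.17278928 0.20734018] [ 3.09215468e+01  2.12870118e+01  2.12756673e+00 -8.80420514e-03
 -7.09343404e+01 -1.00773417e+02] [[-0.939, -0.344, -0.001], [-0.344, 0.939, -0.001], [0.002, -0.0, -1.0]] 2.4
```

View pics/w0.png

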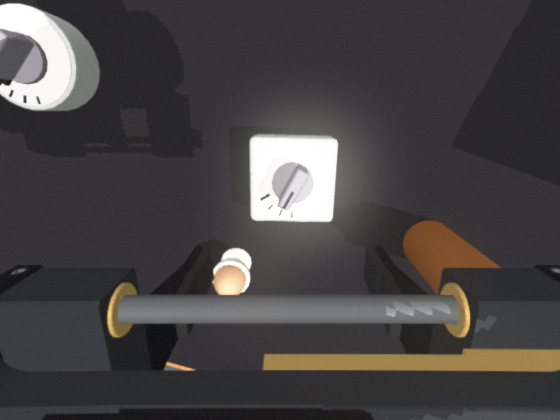

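The wrist view shows the square timer at (293,178), knob disc at (293,183), and bar from about (301,170) to (285,208). J6 sits at -101 deg and would approach its limit when turning clockwise, so I'll flip the tool (counter-clockwise about 153 deg) and look again.

```bash
python3 - <<'E'
from h import *
s=r.sense()
s["tcp_pos"]=np.array(s["tcp_pos"])
print(plane("wrist",[[293,183]],.06,s).round(4));P=plane("wrist",[[302,170],[285,208]],.092,s);print(P.round(4),P.mean(0));d=P[1]-P[0];print(np.degrees(np.arctan2(d[1],d[0])))
E
python3 -m handwheel '[[[0,0,-1.3,0,0,0,0.087],[0,0,-1.3,0,0,0,0.087],[0,0,-1.3,0,0,0,0.087],[0,0,-1.3,0,0,0,0.087],[0,0,-1.3,0,0,0,0.087],[0,0,-1.3,0,0,0,0.087],[0,0,-1.3,0,0,0,0.087],[0,0,-1.3,0,0,0,0.087],[0,0,-1.3,0,0,0,0.087],[0,0,-1.3,0,0,0,0.087]]]'
python3 -m handwheel '[[[0,0,-1.3,0,0,0,0.087],[0,0,-1.3,0,0,0,0.087],[0,0,-1.3,0,0,0,0.087],[0,0,-1.3,0,0,0,0.087],[0,0,-1.3,0,0,0,0.087],[0,0,-1.3,0,0,0,0.087],[0,0,-1.3,0,0,0,0.087],[0,0,-1.3,0,0,0,0.087],[0,0,-1.3,0,0,0,0.087],[0,0,-0.9,0,0,0,0.087],[0,0,0,0,0,0,0.087],[0,0,0,0,0,0,0.087]]]'
python3 - <<'E'
from h import *
s,im=snap("wrist","w1");print(s["tcp_pos"],s["joints"],s["time_s"])
import json;json.dump({k:np.array(s[k]).tolist() for k in("tcp_pos","ee_rot")},open("s1.json","w"))
cv2.imwrite("pics/w1c.png",cv2.resize(im[100:280,180:420,::-1],(720,540),interpolation=2))
E
```

```text
[[0.5941 0.177  0.06  ]]
[[0.5716 0.1779 0.092 ]
 [0.6154 0.1755 0.092 ]] [0.59345792 0.17668765 0.092     ]
-3.106693776110101
time_s: 3.45
tcp_pos: [0.5994, 0.1719, 0.2085]
ee_rot: [[0.146, -0.989, 0.0], [-0.989, -0.146, 0.0], [-0.0, -0.0, -1.0]]
wrist_force: [-0.3, -0.3, 1.2]
gripper_width: 1.002
gripper_force: 0.0
time_s: 4.65
tcp_pos: [0.5997, 0.1724, 0.2083]
ee_rot: [[0.994, -0.112, 0.0], [-0.112, -0.994, 0.0], [0.0, -0.0, -1.0]]
wrist_force: [-0.2, -0.0, -0.6]
gripper_width: 1.003
gripper_force: 0.0
[0.59969359 0.1724158  0.20831243] [ 3.08776468e+01  2.12121613e+01  2.15156276e+00 -2.10759530e-03
 -7.09200573e+01  5.27012601e+01] 4.65
```

View pics/w1c.png

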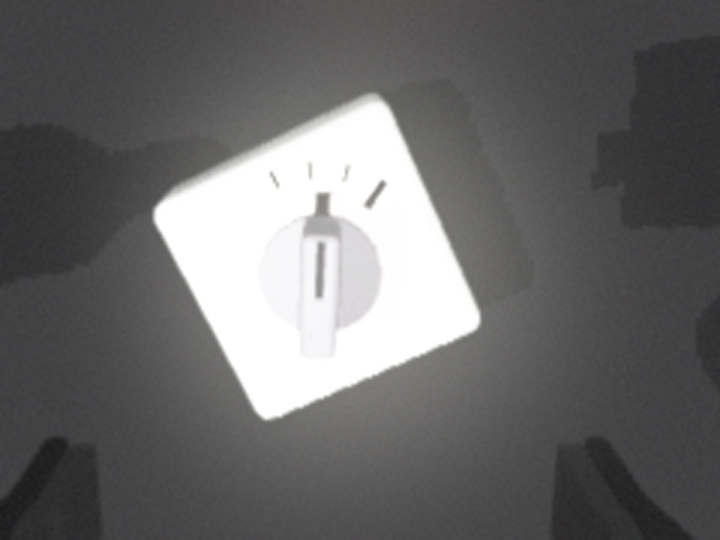

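The crop shows the bar nearly aligned with the tool x: top face from (320,236) to (318,355), nose at (322,200), disc centre about (321,272).

```bash
python3 - <<'E'
from h import *
import json;s=json.load(open("s1.json"));R=np.array(s["ee_rot"])
f=lambda u:np.array(u)/3+[180,100]
ang=lambda d:np.degrees(np.arctan2(d[1],d[0]))
P=plane("wrist",f([[320,236],[318,355]]),.092,s);c=P.mean(0)
D=plane("wrist",f([[321,272]]),.06,s)[0];N=plane("wrist",f([[322,200]]),.057,s)[0]
M=plane("wrist",f([[275,179],[310,170],[347,173],[375,194]]),.051,s)
print(P.round(4),c,D,"bar",ang(P[0]-P[1]),"nose",ang(N-D),"marks",[round(ang(m-D),1) for m in M])
for q in(c,D):print("tool shift",(R.T@(q-s["tcp_pos"])).round(4))
E
```

```text
[[0.6166 0.1735 0.092 ]
 [0.574  0.179  0.092 ]] [0.59528129 0.17626558 0.092     ] [0.59584245 0.17563022 0.06      ] bar -7.442828878630916 nose -7.246850253525845 marks [np.float64(20.7), np.float64(-0.1), np.float64(-21.6), np.float64(-42.4)]
tool shift [-0.0048 -0.0033  0.1163]
tool shift [-0.0042 -0.0027  0.1483]
```

```bash
python3 -m handwheel '[[[0,0,0.15,-0.005,-0.003,0.015,0.05],[0,0,0,0,0,0.03,0.05],[0,0,0,0,0,0.03,0.05],[0,0,0,0,0,0.03,0.05],[0,0,0,0,0,0.02,0.05],[0,0,0,0,0,0.01,0.05],[0,0,0,0,0,0.006,0.05],[0,0,0,0,0,0,0.05],[0,0,0,0,0,0,0.05]]]'
python3 -m handwheel '[[[0,0,0,0,0,0,0.02],[0,0,0,0,0,0,0.01],[0,0,0,0,0,0,0.005],[0,0,0,0,0,0,0.005],[0,0,0,0,0,0,0.005],[0,0,0,0,0,0,0.005],[0,0,0,0,0,0,0.005],[0,0,0,0,0,0,0.005]]]'
```

```text
time_s: 5.6
tcp_pos: [0.5962, 0.1773, 0.0681]
ee_rot: [[0.992, -0.124, 0.002], [-0.124, -0.992, 0.001], [0.002, -0.001, -1.0]]
wrist_force: [0.6, 0.9, 0.1]
gripper_width: 0.576
gripper_force: 0.0
time_s: 6.4
tcp_pos: [0.5954, 0.1769, 0.0668]
ee_rot: [[0.992, -0.124, -0.0], [-0.124, -0.992, -0.0], [-0.0, 0.0, -1.0]]
wrist_force: [0.2, -0.3, 0.1]
gripper_width: 0.067
gripper_force: 0.0
```

The fingers closed past 14 mm with no force, so the bar isn't between them. I'll look.

```bash
python3 - <<'E'
from h import *
a=snap("scene","sc1")[1][150:270,250:410];b=snap("wrist","w2")[1];s=r.sense();print(s["gripper_width"],s["gripper_force"])
cv2.imwrite("pics/v2.png",np.hstack([cv2.resize(a,(400,300)),cv2.resize(b,(400,300))])[...,::-1])
E
```

```text
0.06097250795289345 0.0
```

View pics/v2.png

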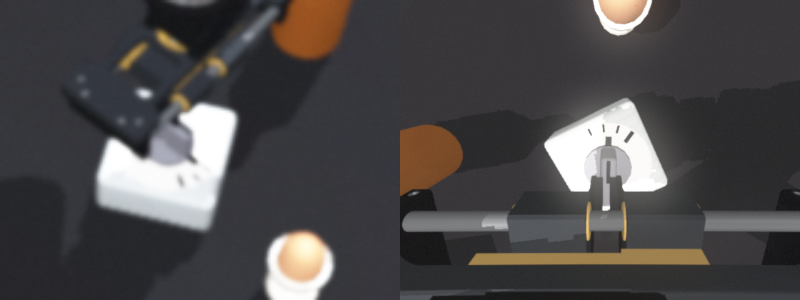

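The wrist view shows the closed fingers on the robot side of the disc, which suggests an offset toward the robot. Checking it numerically in this view.

```bash
python3 - <<'E'
from h import *
s=r.sense();c=cams.get_calibration("wrist");T=np.linalg.inv(np.array(c["T_tool_cam"]));K=np.array(c["camera_matrix"]);R=np.array(s["ee_rot"]);p=np.array(s["tcp_pos"])
def pr(X):
    t=R.T@(np.array(X)-p);return cv2.projectPoints(T[:3,:3]@t+T[:3,3],np.zeros(3),np.zeros(3),K,np.array([float(np.ravel(c["k1"])[0]),0,0,0]))[0].ravel().round(1)
im=cv2.imread("pics/w2.png").copy();print(p,K)
for X in([.595,.176,.06],[.595,.176,.092],p): 
    q=pr(X);print(X,q);cv2.circle(im,tuple(int(v) for v in q),2,(0,0,255),-1)
cv2.imwrite("pics/w2c.png",cv2.resize(im[130:330,180:400],(660,600),interpolation=2))
a=cams.get_calibration("top");print(cv2.projectPoints(np.array([[.595,.176,.06]]),np.array(a["rvec"]),np.array(a["tvec"]),np.array(a["camera_matrix"]),np.array([float(np.ravel(a["k1"])[0]),0,0,0]))[0])
a=cams.get_calibration("scene");print(cv2.projectPoints(np.array([[.595,.176,.06],p]),np.array(a["rvec"]),np.array(a["tvec"]),np.array(a["camera_matrix"]),np.array([float(np.ravel(a["k1"])[0]),0,0,0]))[0])
E
```

```text
[0.59537229 0.17692804 0.06682556] [[313.83099094   0.         288.32532589]
 [  0.         313.83099094 208.96452673]
 [  0.           0.           1.        ]]
[0.595, 0.176, 0.06] [291.5 235.2]
[0.595, 0.176, 0.092] [292.  255.4]
[0.59537229 0.17692804 0.06682556] [290.1 238.7]
[[[260.30987988 195.06370912]]]
[[[317.12401789 205.1989857 ]]

 [[317.70786402 203.27239072]]]
```

View pics/w2c.png

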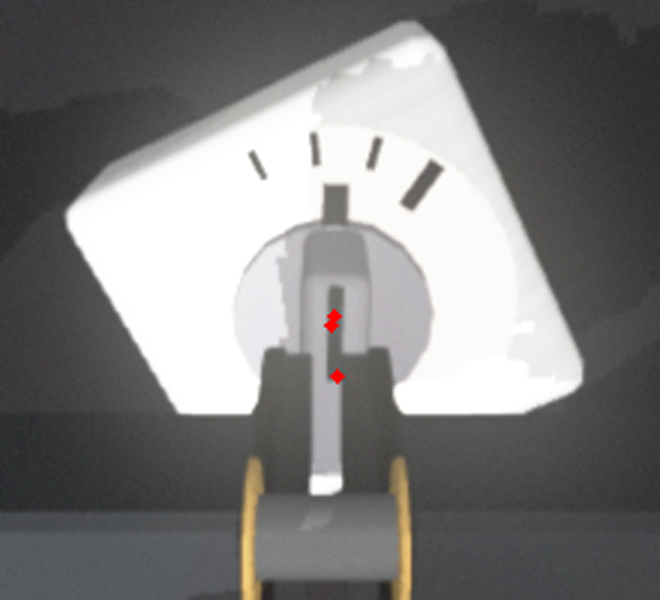

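The closed fingertips (crop y≈350, gap about 10 px for 5.5 mm) are nearer the camera than the bar top, so they sit just above the bar. The true height is about 25–30 mm more than reported. I'll open, descend in small steps watching force, and close again.

```bash
python3 -m handwheel '[[[0,0,0,0,0,0,0.04],[0,0,0,0,0,0,0.04],[0,0,0,0,0,0,0.04],[0,0,0,0,0,0,0.04],[0,0,0,0,0,0.003,0.04],[0,0,0,0,0,0.003,0.04],[0,0,0,0,0,0,0.04]]]'
python3 -m handwheel '[[[0,0,0,0,0,0.003,0.04],[0,0,0,0,0,0.003,0.04],[0,0,0,0,0,0,0.04]]]'
```

```text
time_s: 7.2
tcp_pos: [0.5949, 0.1767, 0.0601]
ee_rot: [[0.992, -0.125, -0.001], [-0.125, -0.992, -0.001], [-0.001, 0.001, -1.0]]
wrist_force: [0.4, 0.1, 0.4]
gripper_width: 0.454
gripper_force: 0.0
time_s: 7.5
tcp_pos: [0.595, 0.1767, 0.0542]
ee_rot: [[0.992, -0.125, -0.001], [-0.125, -0.992, -0.0], [-0.001, 0.001, -1.0]]
wrist_force: [-0.4, 0.3, 0.5]
gripper_width: 0.46
gripper_force: 0.0
```

No contact at 0.054 with the fingers over the disc, which confirms the offset. Continuing gently.

```bash
python3 -m handwheel '[[[0,0,0,0,0,0.003,0.04],[0,0,0,0,0,0.003,0.04],[0,0,0,0,0,0,0.04]]]'
python3 -m handwheel '[[[0,0,0,0,0,0.003,0.04],[0,0,0,0,0,0.003,0.04],[0,0,0,0,0,0,0.04]]]'
python3 -m handwheel '[[[0,0,0,0,0,0,0.01],[0,0,0,0,0,0,0.005],[0,0,0,0,0,0,0.005],[0,0,0,0,0,0,0.005],[0,0,0,0,0,0,0.005],[0,0,0,0,0,0,0.005]]]'
```

```text
time_s: 7.8
tcp_pos: [0.595, 0.1768, 0.0482]
ee_rot: [[0.992, -0.124, -0.001], [-0.124, -0.992, -0.0], [-0.001, 0.001, -1.0]]
wrist_force: [-0.1, -0.3, 0.7]
gripper_width: 0.459
gripper_force: 0.0
time_s: 8.1
tcp_pos: [0.595, 0.1768, 0.0422]
ee_rot: [[0.992, -0.125, -0.001], [-0.125, -0.992, -0.0], [-0.001, 0.001, -1.0]]
wrist_force: [0.5, 0.5, -0.7]
gripper_width: 0.46
gripper_force: 0.0
time_s: 8.7
tcp_pos: [0.5952, 0.1757, 0.043]
ee_rot: [[0.992, -0.124, -0.001], [-0.124, -0.992, -0.002], [-0.001, 0.002, -1.0]]
wrist_force: [0.1, -4.8, 2.4]
gripper_width: 0.159
gripper_force: 29.9
```

Gripped the bar (13.8 mm, 30 N). Turning clockwise about 48 deg, checking forces.

```bash
python3 -m handwheel '[[[0,0,0.5,0,0,0,0.005],[0,0,0.8,0,0,0,0.005],[0,0,0.8,0,0,0,0.005],[0,0,0.4,0,0,0,0.005],[0,0,0,0,0,0,0.005]]]'
python3 -m handwheel '[[[0,0,0.5,0,0,0,0.005],[0,0,0.8,0,0,0,0.005],[0,0,0.8,0,0,0,0.005],[0,0,0.4,0,0,0,0.005],[0,0,0,0,0,0,0.005]]]'
```

```text
time_s: 9.2
tcp_pos: [0.5951, 0.1754, 0.043]
ee_rot: [[0.926, -0.378, -0.001], [-0.378, -0.926, -0.002], [-0.0, 0.002, -1.0]]
wrist_force: [-0.3, -5.9, 1.5]
gripper_width: 0.156
gripper_force: 29.9
time_s: 9.7
tcp_pos: [0.5949, 0.1751, 0.043]
ee_rot: [[0.796, -0.605, -0.002], [-0.605, -0.796, -0.003], [0.0, 0.003, -1.0]]
wrist_force: [0.1, -6.1, 1.9]
gripper_width: 0.156
gripper_force: 29.9
```

```bash
python3 -m handwheel '[[[0,0,0.5,0,0,0,0.005],[0,0,0.8,0,0,0,0.005],[0,0,0.8,0,0,0,0.005],[0,0,0.6,0,0,0,0.005],[0,0,0.4,0,0,0,0.005],[0,0,0,0,0,0,0.005],[0,0,0,0,0,0,0.005],[0,0,0,0,0,0,0.005]]]'
python3 - <<'E'
from h import *
s,im=snap("wrist","w3");print(s["joints"])
cv2.imwrite("pics/w3c.png",cv2.resize(im[130:330,180:400,::-1],(660,600),interpolation=2))
E
```

```text
time_s: 10.5
tcp_pos: [0.5946, 0.1748, 0.043]
ee_rot: [[0.562, -0.827, -0.002], [-0.827, -0.562, -0.003], [0.001, 0.004, -1.0]]
wrist_force: [0.6, -7.3, 3.7]
gripper_width: 0.159
gripper_force: 29.9
[ 31.36388857  29.18822913 -10.57895015   0.09613352 -50.43035644
   2.7861607 ]
```

View pics/w3c.png

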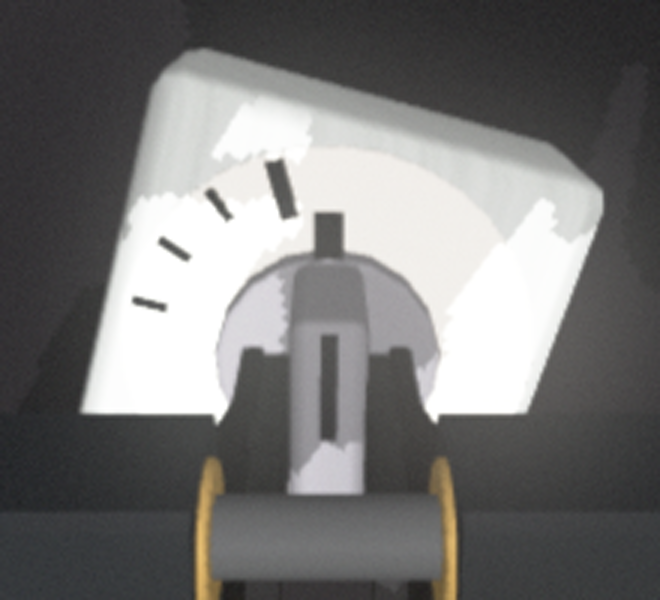

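The pointer, at (328,235), is clearly clockwise of the long mark at (282,190). Now back about 55 deg, to yaw ≈ -0.5 deg.

```bash
python3 -m handwheel '[[[0,0,-0.5,0,0,0,0.005],[0,0,-0.9,0,0,0,0.005],[0,0,-0.9,0,0,0,0.005],[0,0,-0.9,0,0,0,0.005],[0,0,-0.9,0,0,0,0.005],[0,0,-0.9,0,0,0,0.005],[0,0,-0.9,0,0,0,0.005],[0,0,-0.9,0,0,0,0.005],[0,0,-0.9,0,0,0,0.005],[0,0,-0.9,0,0,0,0.005],[0,0,-0.6,0,0,0,0.005],[0,0,0,0,0,0,0.005]]]'
```

```text
time_s: 11.75
tcp_pos: [0.5952, 0.1758, 0.043]
ee_rot: [[1.0, -0.01, -0.001], [-0.01, -1.0, -0.001], [-0.001, 0.001, -1.0]]
wrist_force: [-0.3, -5.1, 1.5]
gripper_width: 0.154
gripper_force: 29.9
```

Open gently, rise, and look.

```bash
python3 -m handwheel '[[[0,0,0,0,0,0,0.02],[0,0,0,0,0,0,0.04],[0,0,0,0,0,0,0.045],[0,0,0,0,0,0,0.045],[0,0,0,0,0,-0.01,0.045],[0,0,0,0,0,-0.03,0.045],[0,0,0,0,0,-0.04,0.045],[0,0,0,0,0,-0.04,0.045],[0,0,0,0,0,-0.03,0.045],[0,0,0,0,0,-0.01,0.045],[0,0,0,0,0,0,0.045],[0,0,0,0,0,0,0.045]]]'
python3 - <<'E'
from h import *
s,im=snap("wrist","w4");print(s["joints"])
cv2.imwrite("pics/w4c.png",cv2.resize(im[100:280,180:420,::-1],(720,540),interpolation=2))
E
```

```text
time_s: 12.95
tcp_pos: [0.5944, 0.1768, 0.2015]
ee_rot: [[1.0, -0.01, -0.002], [-0.01, -1.0, -0.0], [-0.002, 0.0, -1.0]]
wrist_force: [-0.5, 0.1, -1.5]
gripper_width: 0.517
gripper_force: 0.0
[ 3.14644593e+01  2.11567157e+01  1.10548890e+00 -5.36291551e-02
 -7.00797097e+01  5.79951100e+01]
```

View pics/w4c.png

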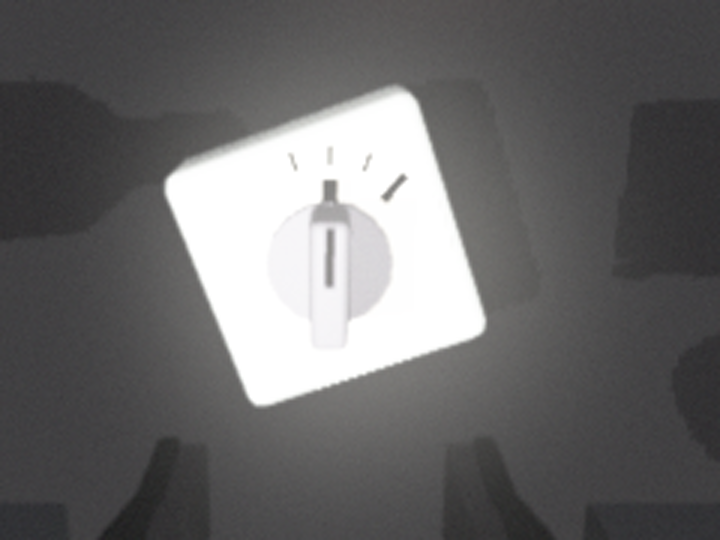

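The pointer nose at (330,190) lines up exactly with the five-minute mark at (330,155), and the gripper is clear. Handing in.

```bash
python3 -c "
from station import r
print(r.finish_job())"
```

```text
the job is handed in; nothing more can be done
None
```

I turned the square timer to about 75°, clearly past the top mark, and set it back on the five-minute mark. I then released it and handed the job in at about 13 s; the round timer and oil bottle were not touched, and no verdict came back.

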